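Break a tapered plug free and pull it from the manifold

ROBOT

A 6-joint arm with a two-finger parallel gripper is mounted at the origin on a cart in front of the work surface, level with it; the furniture and walls round the work are solid. World frame = base frame: x ahead of the robot, y to its left, z up, the work surface at z = 0. Lengths are in m, angles in rad, forces in N, time in s.
With the tool pointing down it reaches from about 0.425 to 0.95 m from the base axis. Payload 3.5 kg.
Tool frame: the origin (TCP) lies midway between the tips of the shut fingers; the grasp point (between the pads) lies 19 mm behind it; z points along the fingers, y is the line along which they close (so a half turn about z gives the same grasp; the last joint's range is limited). The gripper opens to 85 mm and grips with 20 to 120 N. Pads are 22 mm wide; open, the fingers measure 114 mm over their backs; the gripper's body (76 mm by 85 mm) begins 54 mm behind the grasp point. The pads swing forward as they close: fully open they stand 13 mm farther back than shut.
Start: joints at [1.135, 0.286, 1.577, -0, 1.279, -0.15], TCP at [0.19, 0.648, 0.231] pointing down, gripper open.
Joint ranges: [-2.77, 2.77], [-0.9, 2.22], [0.21, 2.48], [-1.53, 4.67], [0.24, 2.81], [-2.84, 2.84]. Speed limits (rad/s): [2.79, 2.79, 3.14, 3.14, 3.14, 3.14].

INTERFACE

Orientations are given as a unit quaternion [x, y, z, w].
In Python, from plant import get_state, read_camera, ctrl gives the robot as it stands.
- The arm moves only by the shell command python3 -m crank 'ROWS' [FORCE]. ROWS is JSON, a list of rows, each a list of 3 entries, a list of its own where there are three numbers: the shift along the tool's x, y, z in mm, then the turn about the tool's z in degrees, then the closure in counts, from 0 (fully open) to 255 (shut). In form: [[[tx, ty, tz], yaw, claw], ...]. A call has 1 to 10 rows; each row is the pose to reach, as a shift and turn from the pose commanded when the call began, along the tool's axes at that moment; what a row does not reach only later rows make up. A row lasts 1/10 s, in which the tool goes at most 50 mm and 8.59 degrees, less where a joint would pass 70% of its speed; a pose out of reach is approached as far as the arm can. A call with a gripper value outside its range is refused whole. The fingers move at their own pace and stop on an object; FORCE is the grip in N (left out, the last holds). Time passes only in rows, so rows that repeat a pose let the fingers close. It gives the time, the measured TCP pose, the force, the opening and the grip force at its end, in the units of the state.
- get_state(): the state, without advancing time (a new reading comes with each control period).
- read_camera(name): name is "scene" or "top" or "wrist"; returns a dict with "frame" (480x640x3 uint8, blue, green, red), "range_z" (480x640 float32, m along the optical axis (not along the pixel's ray), 0 where there is no reading), "vfov" (degrees; the focal length in pixels is half the picture's height over the tangent of half this angle, whatever the lens; pixels are square), "cx", "cy" (the principal point, pixels), "origin" and "orientation" of the camera in the world. Camera axes: x right, y down, z forward; pixel columns grow to the right and rows downward; lengths in m; the calibration is good to about 2 mm. A picture is of the moment at which its call begins.
- ctrl.sign_off(): hands the job in; it is judged then, once.
The state is a dict: "time": time; "qpos": joint angles; "dq": joint speeds; "joint_efforts": joint torques, N m; "eef_pos": TCP position; "tcp_rot": TCP orientation; "contact_force": force on the tool from outside, world axes, zero at the start; "wrist_torque": the same for the moment, N m; "opening": opening from 0.0 (shut) to 1.0 (fully open); "finger_force": force on a finger pad.
Only numpy, scipy, OpenCV 4.12 (cv2) and the standard library are available. Lean on these libraries where they do the work, as an engineer would, in place of code of your own. Each camera call takes 0.05 s, during which the arm holds its last target. There are 200 camera calls.

TASK

The aluminium manifold block on the bench has two tapered plugs stuck fast in its ports. Take the one with the straight bar grip: while it is still fully seated, twist it about an eighth of a turn, either way, to break its taper free, then pull it straight up out of the block and put it into the red parts bin. Leave the plug with the round knob seated as it is.

Things in the scene. Friction and masses are not known exactly. Their poses are not given: they have to be found in the camera images.
- bar_plug_grip (a point): Steel taper plug with T grip; point: centre of its bar, 44 mm along x, 14 mm thick (y), 24 mm high (z); at the start x lies along the manifold's x. 12 mm neck below; 42 mm flange, top 22 mm under the point; plug's lower end 68 mm under it. 0.1-0.2 kg. Stuck: no straight pull under 50 N frees it; a twist of about 0.3 N m does. Loose once turned 30 deg either way. Clear of the block 45 mm up.
- round_plug_grip (a point): The other steel plug, alike but for its round fluted knob, 31 mm in diameter and 24 mm high, in place of the bar. This point is the centre of the knob, 68 mm above the plug's lower end. To be left as it is.
- manifold: Aluminium block fixed to the bench, 80 (x) by 170 (y) by 50 mm high, origin at the centre of its underside. Two brass taper ports on top at x = 0, y = -55 and +55 mm (which plug is where varies), rims 4 mm above the top. A seated plug's grip point is 80 mm above the origin. A brass blank 4 mm high between the ports, two short hose barbs at the -x side.
- red_bin: Red open parts bin, loose, origin at the centre of its underside. Outside 155 (x) by 101 (y) by 68 mm high, inside about 138 by 85 mm, floor 2 mm thick; walls 68 mm high, but the -x end wall only 32 mm with the side walls sloping down to it.
There are look-alikes about, which are no part of the job. Leave any green or yellow look-alike of the part that bears bar_plug_grip alone.

How it is judged:
By the outcome, as a careful person would: the job done as asked, in the order asked, and still so for the second after the job is handed in, with the robot touching nothing.
It also fails if it takes over 40 s, if anything falls off the work surface, if the arm or the gripper's body presses on something with over 40 N, if the wrist force passes 120 N, or if a joint passes its speed limit or range.

## Working session

There is one attempt and no reset: what is moved stays moved. The work goes in short steps, Python scripts to look and compute and a shell command to move; the robot and the scene stay as the last step left them, time stands still between calls to the robot, and variables do not carry over. Pictures are saved under pics/ and viewed, at most 10 in all, crops included, and the job is handed in when it is done.

```bash
mkdir -p pics; cat > h.py <<'E'
import numpy as np, cv2
from plant import get_state, read_camera, ctrl
from scipy.spatial.transform import Rotation as R
def cam(n):
    c=read_camera(n); c['f']=240/np.tan(np.radians(c['vfov'])/2); c['R']=R.from_quat(c['orientation']).as_matrix(); c['o']=np.array(c['origin']); return c
def cloud(c):
    v,u=np.mgrid[:480,:640]; z=c['range_z']
    p=np.stack([(u-c['cx'])/c['f']*z,(v-c['cy'])/c['f']*z,z],-1)
    return p@c['R'].T+c['o']
def onplane(c,u,v,h):
    d=c['R']@np.array([(u-c['cx'])/c['f'],(v-c['cy'])/c['f'],1]); return c['o']+d*(h-c['o'][2])/d[2]
E
python3 - <<'E'
from h import *
for n in ['scene','top']:
    c=cam(n); cv2.imwrite(f'pics/{n}0.png',c['frame']); print(n,c['o'],c['R'].round(3).tolist(),c['f'],c['cx'],c['cy'])
s=get_state(); print(s)
E
```

```text
scene [0.1596473  0.357619   0.73955014] [[-0.774, -0.471, 0.423], [-0.633, 0.56, -0.534], [0.015, -0.682, -0.732]] 446.51743696779954 316.58340596852264 237.17398542713394
top [ 0.45589673 -0.13530013  1.00555219] [[-0.029, -0.995, 0.096], [-1.0, 0.03, 0.008], [-0.011, -0.096, -0.995]] 589.3908326895075 312.74152979947627 245.0795496465976
{'time': 0.1, 'qpos': array([ 1.13500679e+00,  2.87096308e-01,  1.57802660e+00,  5.73238416e-06,
        1.27862488e+00, -1.49989163e-01]), 'dq': array([ 0.000908  , -0.00208904, -0.00349329, -0.00049967,  0.00062783,
       -0.0016488 ]), 'joint_efforts': array([ 8.27353379e-04, -4.07292938e+01, -2.93700743e+01, -1.51544386e-04,
        3.42794061e-03, -2.08642251e-05]), 'eef_pos': array([0.19000788, 0.64708256, 0.23007485]), 'tcp_rot': array([ 1.42415070e-01,  9.89806439e-01, -1.03088521e-03, -3.13741846e-04]), 'contact_force': array([ 0.73919341,  0.15305497, -0.32136696]), 'wrist_torque': array([0.02680172, 0.02964456, 0.0414298 ]), 'finger_force': 0.0, 'opening': 0.9995116038371643}
```

View pics/scene0.png

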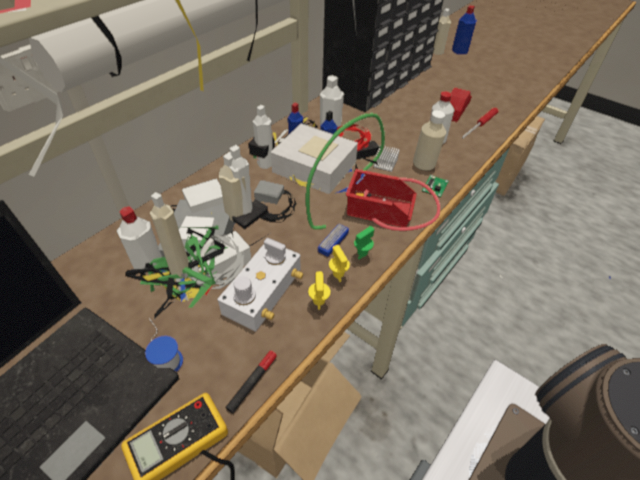

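View pics/top0.png

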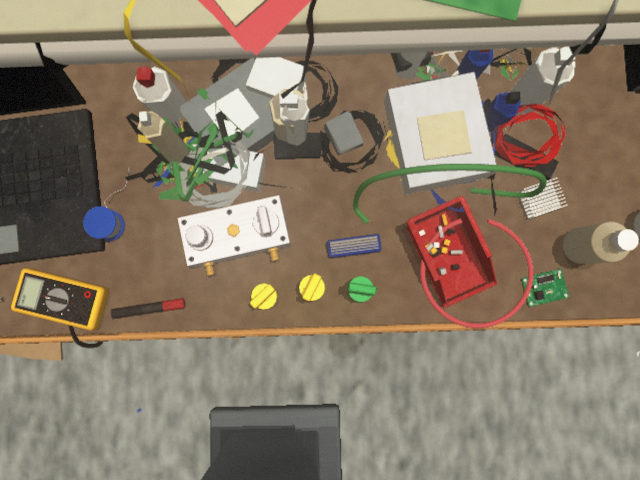

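The top picture shows the candidates: the bar plug in the block at (264,220), the round knob at (199,237), and loose yellow look-alikes at (263,297) and (312,288) with a green one at (361,289). I choose (264,220). The red bin is at (450,250). A green hose arch and a red hose lie near it, so I'll measure their heights.

```bash
python3 - <<'E'
from h import *
c=cam('top'); P=cloud(c); im=c['frame']; cv2.imwrite('pics/crop1.png',cv2.resize(im[150:330,160:580],None,fx=1.9,fy=1.9,interpolation=cv2.INTER_CUBIC))
v,u=np.mgrid[:480,:640]
# block top
m=(P[...,2]>.044)&(P[...,2]<.056)&(u>170)&(u<295)&(v>190)&(v<272)&(im.min(2)>120)
m=cv2.morphologyEx(m.astype(np.uint8),cv2.MORPH_OPEN,np.ones((5,5)))
ct=max(cv2.findContours(m,0,1)[0],key=cv2.contourArea)
q=np.array([onplane(c,*p[0],.05)[:2] for p in ct],np.float32); print('block',cv2.minAreaRect(q),P[...,2][m>0].mean())
# grips
for n,(a,b,cc,d) in dict(bar=(248,202,285,240),rnd=(182,215,218,258)).items():
    s=P[b:d,a:cc]; k=(s[...,2]>.082)&(s[...,2]<.11); q=s[k][:,:2].astype(np.float32); print(n,k.sum(),np.median(s[k][:,2]),cv2.minAreaRect(q))
# red bin
hsv=cv2.cvtColor(im,cv2.COLOR_BGR2HSV); red=((hsv[...,0]<8)|(hsv[...,0]>172))&(hsv[...,1]>140)&(u>395)&(u<505)&(v>185)&(v<315)
k=red&(P[...,2]>.063)&(P[...,2]<.073); q=P[k][:,:2].astype(np.float32); print('bin rim',k.sum(),cv2.minAreaRect(q),cv2.boxPoints(cv2.minAreaRect(q)))
print('bin z samples',[(x,y,P[y,x].round(3).tolist()) for x,y in [(450,250),(435,216),(420,260),(480,235),(468,290),(445,303),(440,208),(425,222)]])
g=(hsv[...,0]>40)&(hsv[...,0]<85)&(hsv[...,1]>90)&(u>350)&(u<550)&(v>155)&(v<225)
for x in range(355,550,20):
    j=g&(abs(u-x)<3); 
    if j.any(): print('green',x,np.median(v[j]),np.median(P[j],0).round(3))
hose=((hsv[...,0]<8)|(hsv[...,0]>172))&(hsv[...,1]>110)&(u>415)&(u<540)&(v>215)&(v<330)
for x in range(422,540,12):
    j=hose&(abs(u-x)<2); print('red',x,[ (int(vv),P[vv,x,2].round(3)) for vv in np.where(hose[:,x])[0][::4]])
E
```

```text
block ((0.5762818455696106, 0.0022372081875801086), (0.08064410835504532, 0.1703382283449173), 11.062675476074219) 0.05129424952263724
bar 257 0.09292359394093108 ((0.5864056944847107, -0.05186469852924347), (0.04405992105603218, 0.014079648070037365), 11.034285545349121)
rnd 341 0.09266422998561297 ((0.565384030342102, 0.05565273016691208), (0.03157038241624832, 0.03160788118839264), 66.94009399414062)
bin rim 1085 ((0.5478888154029846, -0.3457818329334259), (0.11639454215765, 0.10208919644355774), 21.862516403198242) [[ 0.47486904 -0.3200799 ]
 [ 0.51288515 -0.41482684]
 [ 0.6209086  -0.37148377]
 [ 0.5828925  -0.27673683]]
bin z samples [(450, 250, [0.537, -0.36, 0.005]), (435, 216, [0.596, -0.338, 0.005]), (420, 260, [0.522, -0.309, 0.003]), (480, 235, [0.555, -0.395, 0.07]), (468, 290, [0.469, -0.388, 0.001]), (445, 303, [0.448, -0.341, 0.034]), (440, 208, [0.6, -0.333, 0.069]), (425, 222, [0.587, -0.321, 0.003])]
green 355 203.0 [ 0.619 -0.201  0.03 ]
green 375 178.0 [ 0.638 -0.225  0.133]
green 395 173.0 [ 0.64  -0.251  0.16 ]
green 415 169.0 [ 0.64  -0.277  0.178]
green 435 1
[... 3062 characters left out ...]
at64(0.0)), (284, np.float64(-0.001)), (288, np.float64(0.034)), (324, np.float64(0.012))]
red 494 [(220, np.float64(0.003)), (224, np.float64(0.011)), (273, np.float64(0.049)), (277, np.float64(0.044)), (281, np.float64(0.035)), (285, np.float64(0.037)), (323, np.float64(0.011))]
red 506 [(227, np.float64(0.003)), (231, np.float64(0.008)), (316, np.float64(0.008))]
red 518 [(237, np.float64(-0.004)), (241, np.float64(0.011)), (302, np.float64(0.008)), (306, np.float64(0.011))]
red 530 [(257, np.float64(-0.001)), (261, np.float64(0.012)), (265, np.float64(0.015)), (269, np.float64(0.013)), (273, np.float64(0.014)), (277, np.float64(0.016)), (281, np.float64(0.017)), (285, np.float64(0.014))]
```

View pics/crop1.png

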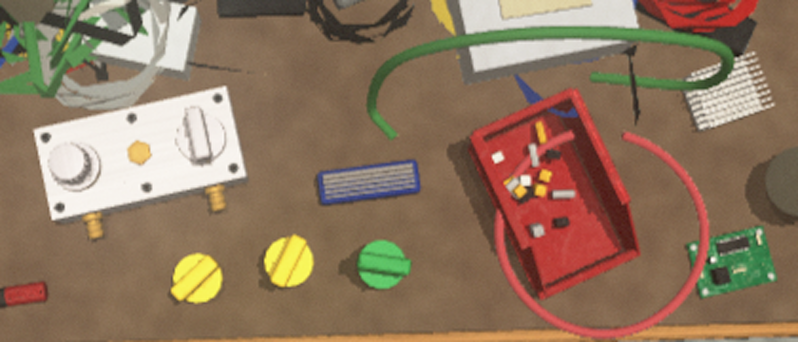

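The crop shows the straight bar grip on the white block's right port at crop (201,135), and a round knob at (73,163). The yellow and green ones stand loose on the bench. The choice is confirmed. Next I check the path clearance and work out the first shift.

```bash
cat >> h.py <<'E'
def shift(x,y,z,psi_y):
    "tool-frame shift mm and tool yaw deg to target TCP and heading of tool y axis (deg, mod 180)"
    s=get_state(); M=R.from_quat(s['tcp_rot']).as_matrix(); d=M.T@(np.array([x,y,z])-s['eef_pos'])*1000
    p=np.degrees(np.arctan2(M[1,1],M[0,1])); t=-((psi_y-p+90)%180-90)
    print('shift',d.round(1),'yaw',round(t,1),'tcp',s['eef_pos'].round(4),'psi',round(p,1),'F',s['contact_force'].round(1),'open',round(s['opening'],3),'ff',s['finger_force'],'t',s['time'],'q',s['qpos'].round(2))
E
python3 - <<'E'
from h import *
shift(.5864,-.0519,.17,101.05)
pts=np.concatenate([cloud(cam(n))[::2,::2].reshape(-1,3) for n in('top','scene')])
for A,B in [((.19,.647),(.586,-.052)),((.586,-.052),(.53,-.353))]:
    A,B=map(np.array,(A,B)); d=B-A;L=np.linalg.norm(d);d=d/L; r=pts[:,:2]-A; a=r@d; b=abs(r[:,0]*d[1]-r[:,1]*d[0])
    k=(b<.09)&(a>-.05)&(a<L+.05)&(pts[:,2]<.9)
    print([(round(x,2),pts[k&(abs(a-x)<.025)][:,2].max().round(3) if (k&(abs(a-x)<.025)).any() else None) for x in np.arange(0,L+.05,.05)])
E
```

```text
shift [-577.4 -558.9   61.1] yaw -27.4 tcp [0.19   0.6472 0.2302] psi 73.6 F [-0.2  0.6  0. ] open 1.004 ff 0.0 t 0.15 q [ 1.14  0.29  1.58  0.    1.28 -0.15]
[(np.float64(0.0), np.float64(-0.735)), (np.float64(0.05), np.float64(-0.738)), (np.float64(0.1), np.float64(-0.738)), (np.float64(0.15), np.float64(-0.505)), (np.float64(0.2), np.float64(-0.5)), (np.float64(0.25), np.float64(-0.739)), (np.float64(0.3), np.float64(0.003)), (np.float64(0.35), np.float64(0.008)), (np.float64(0.4), np.float64(0.043)), (np.float64(0.45), np.float64(0.052)), (np.float64(0.5), np.float64(0.043)), (np.float64(0.55), np.float64(0.021)), (np.float64(0.6), np.float64(0.022)), (np.float64(0.65), np.float64(0.055)), (np.float64(0.7), np.float64(0.097)), (np.float64(0.75), np.float64(0.08)), (np.float64(0.8), np.float64(0.559)), (np.float64(0.85), np.float64(0.585))]
[(np.float64(0.0), np.float64(0.59)), (np.float64(0.05), np.float64(0.584)), (np.float64(0.1), np.float64(0.085)), (np.float64(0.15), np.float64(0.15)), (np.float64(0.2), np.float64(0.174)), (np.float64(0.25), np.float64(0.104)), (np.float64(0.3), np.float64(0.073)), (np.float64(0.35), np.float64(0.072))]
```

```bash
python3 - <<'E'
from h import *
for n in('top','scene'):
    P=cloud(cam(n)); v,u=np.mgrid[:480,:640]
    for lo,hi in((.2,.4),(.4,.7)):
        k=(P[...,2]>lo)&(P[...,2]<hi)&(P[...,0]<.72)&(P[...,0]>.3)&(abs(P[...,1])<.5)
        if k.any():
            cc=cv2.connectedComponentsWithStats(k.astype(np.uint8))
            for i in range(1,cc[0]):
                if cc[2][i,4]>5: q=P[cc[1]==i]; print(n,lo,cc[2][i],q.min(0).round(3),q.max(0).round(3))
E
```

```text
top 0.2 [547  95   7  12  28] [ 0.664 -0.396  0.368] [ 0.668 -0.385  0.399]
top 0.2 [137 112  29  28 568] [0.689 0.072 0.2  ] [0.72  0.111 0.249]
top 0.2 [462 165   6   3  10] [ 0.636 -0.345  0.2  ] [ 0.639 -0.339  0.202]
top 0.2 [470 164   4   6   8] [ 0.633 -0.354  0.2  ] [ 0.64  -0.35   0.202]
top 0.2 [475 166  10   4  17] [ 0.633 -0.369  0.2  ] [ 0.637 -0.357  0.203]
top 0.4 [    0     0   640   100 36657] [ 0.642 -0.44   0.401] [0.702 0.153 0.592]
scene 0.2 [355  22   1   6   6] [ 0.664 -0.388  0.381] [ 0.666 -0.385  0.392]
scene 0.2 [151 193  23  29 428] [0.69  0.077 0.2  ] [0.72  0.113 0.245]
scene 0.4 [    0     0   285    93 14133] [ 0.633 -0.214  0.405] [0.72  0.215 0.588]
scene 0.4 [353   0   2  18  18] [ 0.664 -0.382  0.402] [ 0.667 -0.372  0.435]
scene 0.4 [  0  57  63 120 898] [0.662 0.187 0.404] [0.67  0.252 0.537]
```

```bash
python3 -m crank '[[[-36,-35,5],-2,0],[[-72,-70,10],-4,0],[[-108,-104,15],-6,0],[[-144,-140,20],-8,0],[[-180,-174,25],-10,0],[[-216,-209,30],-12,0],[[-252,-244,35],-14,0],[[-288,-279,40],-16,0],[[-324,-314,45],-18,0],[[-340,-330,50],-19,0]]' 60; python3 -c "
from h import *
shift(.5864,-.0519,.15,101.05)"
```

```text
time: 1.35
eef_pos: [0.4249, 0.2323, 0.1816]
tcp_rot: [-0.022, 1.0, -0.0, 0.001]
contact_force: [0.9, 0.1, 0.3]
opening: 0.999
finger_force: 0.0
shift [-148.8 -291.1   32. ] yaw -8.5 tcp [0.4249 0.2323 0.1816] psi 92.5 F [0.9 0.1 0.3] open 0.999 ff 0.0 t 1.35 q [ 0.29 -0.09  2.08 -0.    1.15 -1.32]
```

```bash
python3 -m crank '[[[-18,-36,4],-1,0],[[-36,-72,8],-2,0],[[-55,-108,12],-3,0],[[-74,-144,16],-4,0],[[-92,-180,20],-5,0],[[-110,-216,24],-6,0],[[-128,-250,28],-7.5,0],[[-142,-278,31],-8.5,0],[[-149,-291,32],-8.5,0],[[-149,-291,32],-8.5,0]]'; python3 - <<'E'
from h import *
shift(.5864,-.0519,.15,101.05)
c=cam('wrist'); cv2.imwrite('pics/w1.png',c['frame']); P=cloud(c)
for n in('wrist','top'):
    c=cam(n);P=cloud(c)
    k=(P[...,2]>.084)&(P[...,2]<.1)&(np.hypot(P[...,0]-.586,P[...,1]+.052)<.035)
    if k.sum()>20: print(n,k.sum(),P[k][:,2].mean(),cv2.minAreaRect(P[k][:,:2].astype(np.float32)))
E
```

```text
time: 2.35
eef_pos: [0.5861, -0.05, 0.1492]
tcp_rot: [-0.096, 0.995, 0.0, -0.0]
contact_force: [-0.0, 0.6, 0.3]
opening: 0.998
finger_force: 0.0
shift [ 0.1 -2.  -0.8] yaw -0.1 tcp [ 0.5861 -0.05    0.1492] psi 101.0 F [-0.   0.6  0.3] open 0.998 ff 0.0 t 2.35 q [-0.26  0.18  1.86  0.    1.1  -2.02]
wrist 1884 0.09101903096141713 ((0.5875716209411621, -0.04971810802817345), (0.04338414594531059, 0.013935878872871399), 11.284979820251465)
```

View pics/w1.png

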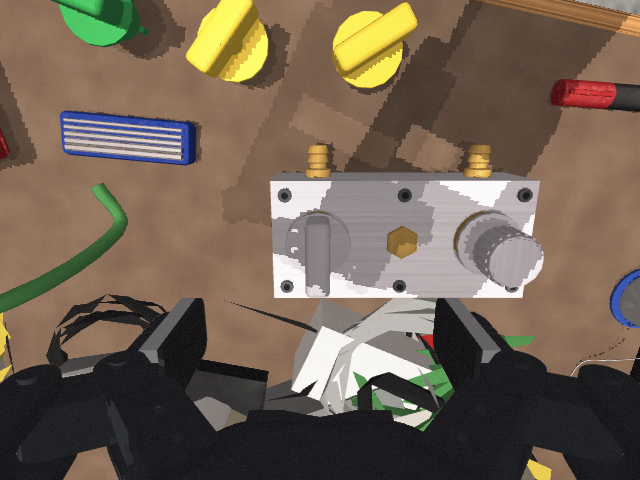

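The wrist view shows the bar at (317,255) seated in the block and the knob at (508,255). The open fingers straddle the bar. I go down and grip.

```bash
python3 -m crank '[[[-1,-1,20],0,0],[[-1,-1,40],0,0],[[-1,-1,60],0,0],[[-1,-1,75],0,0],[[-1,-1,83],0,0],[[-1,-1,83],0,0],[[-1,-1,83],0,100],[[-1,-1,83],0,150],[[-1,-1,83],0,180],[[-1,-1,83],0,190]]' 60;  python3 -m crank '[[[0,0,0],0,255],[[0,0,0],0,255],[[0,0,0],0,255],[[0,0,0],0,255]]' 100; python3 - <<'E'
from h import *
shift(.587,-.051,.066,101.05); print(get_state()['wrist_torque'])
c=cam('wrist'); cv2.imwrite('pics/w2.png',c['frame'])
E
```

```text
time: 3.5
eef_pos: [0.5873, -0.0497, 0.0671]
tcp_rot: [-0.097, 0.995, -0.0, 0.001]
contact_force: [0.6, -0.6, 0.2]
opening: 0.33
finger_force: 0.0
time: 3.9
eef_pos: [0.5873, -0.0501, 0.067]
tcp_rot: [-0.097, 0.995, -0.001, 0.001]
contact_force: [-0.4, -2.6, 3.7]
opening: 0.141
finger_force: 98.1
shift [ 0.5 -0.8  1. ] yaw 0.1 tcp [ 0.5873 -0.0501  0.067 ] psi 101.1 F [-0.4 -2.6  3.7] open 0.141 ff 98.0778980255127 t 3.9 q [-0.26  0.29  1.9  -0.    0.95 -2.02]
[-0.49607289  0.0292153   0.02912361]
```

View pics/w2.png

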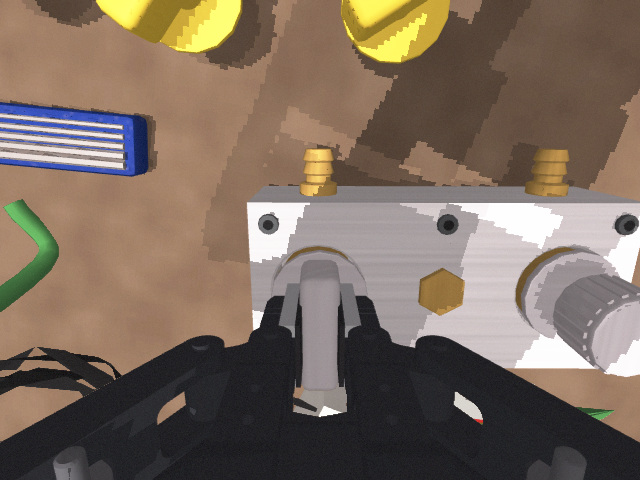

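The bar at (320,325) is held between both pads at 98 N. Now the twist.

```bash
python3 -m crank '[[[0,0,0],5,255],[[0,0,0],10,255],[[0,0,0],16,255],[[0,0,0],22,255],[[0,0,0],28,255],[[0,0,0],34,255],[[0,0,0],40,255],[[0,0,0],45,255],[[0,0,0],46,255],[[0,0,0],46,255]]' 100; python3 - <<'E'
from h import *
shift(.587,-.051,.066,101.05); print(get_state()['wrist_torque'])
c=cam('wrist'); cv2.imwrite('pics/w3.png',c['frame'])
E
```

```text
time: 4.95
eef_pos: [0.5876, -0.0498, 0.067]
tcp_rot: [0.299, 0.954, -0.0, 0.001]
contact_force: [0.7, -3.1, 3.4]
opening: 0.141
finger_force: 98.3
shift [-0.2 -1.3  1. ] yaw -45.8 tcp [ 0.5876 -0.0498  0.067 ] psi 55.2 F [ 0.7 -3.1  3.4] open 0.141 ff 98.30450892448425 t 4.95 q [-0.26  0.29  1.9  -0.    0.95 -1.22]
[-0.38430581 -0.19734317  0.35976154]
```

View pics/w3.png

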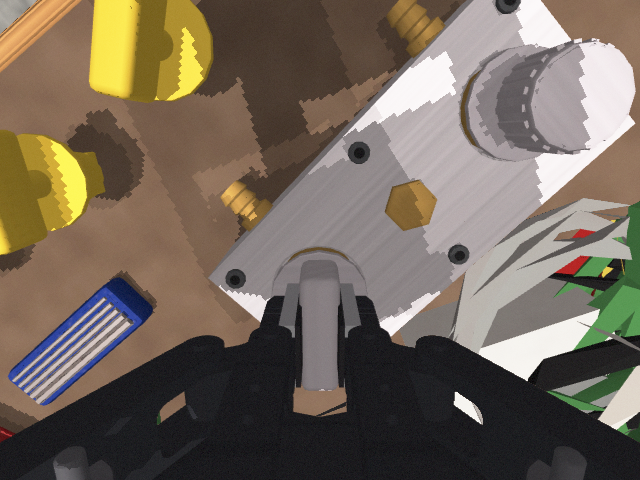

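The bar turned with the gripper: it is at (320,325), while the block is rotated about 45° in view. Now I pull straight up.

```bash
python3 -m crank '[[[0,0,-5],46,255],[[0,0,-10],46,255],[[0,0,-20],46,255],[[0,0,-30],46,255],[[0,0,-45],46,255],[[0,0,-60],46,255],[[0,0,-75],46,255],[[0,0,-85],46,255],[[0,0,-85],46,255]]' 100
```

```text
time: 5.9
eef_pos: [0.5874, -0.0494, 0.1527]
tcp_rot: [0.648, 0.761, 0.001, 0.001]
contact_force: [0.6, -0.0, -1.4]
opening: 0.141
finger_force: 101.7
```

I mistyped that call: repeating yaw 46 turned it a further 46° during the lift, because turns are counted from the call's start pose. The taper had already been broken while seated, and the plug came out freely. Next I work out the carry.

```bash
python3 - <<'E'
from h import *
shift(.52,-.14,.153,21.9)
shift(.525,-.353,.153,21.9)
c=cam('top'); cv2.imwrite('pics/t2.png',c['frame'])
c=cam('scene'); cv2.imwrite('pics/s2.png',cv2.resize(c['frame'][160:360,180:460],None,fx=2.5,fy=2.5))
E
```

```text
shift [-78.7 -81.   -0.4] yaw -12.7 tcp [ 0.5874 -0.0494  0.1527] psi 9.2 F [ 0.6 -0.  -1.4] open 0.141 ff 101.69204950332642 t 5.9 q [-0.26  0.18  1.86  0.    1.1  -0.42]
shift [-289.7 -110.1   -0.4] yaw -12.7 tcp [ 0.5874 -0.0494  0.1527] psi 9.2 F [ 0.6 -0.  -1.4] open 0.141 ff 101.69204950332642 t 5.9 q [-0.26  0.18  1.86  0.    1.1  -0.42]
```

View pics/s2.png

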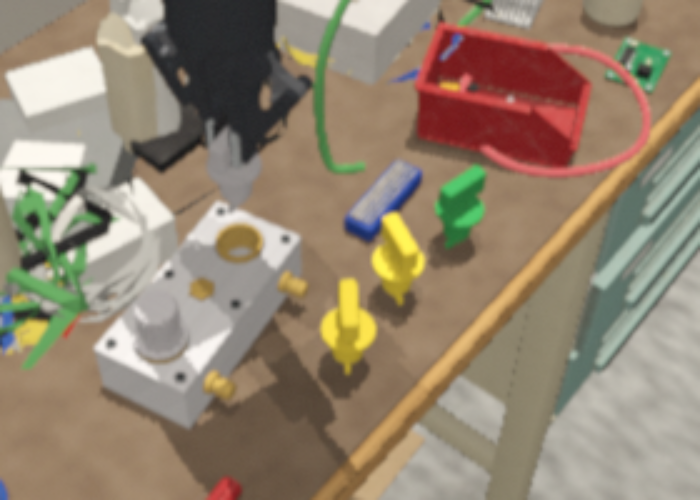

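The plug hangs clear above the open port at crop (240,240), and the knob is still seated at (158,320). Now the carry.

```bash
python3 -m crank '[[[-26,-27,0],-2,255],[[-52,-54,0],-4,255],[[-79,-81,0],-6,255],[[-112,-86,0],-8,255],[[-148,-91,0],-10,255],[[-184,-96,0],-12,255],[[-220,-100,0],-13,255],[[-256,-105,0],-13,255],[[-280,-109,0],-13,255],[[-290,-110,0],-13,255]]' 100; python3 -m crank '[[[0,0,0],0,255],[[0,0,0],0,255]]'; python3 - <<'E'
from h import *
shift(.525,-.353,.153,21.9)
c=cam('wrist'); cv2.imwrite('pics/w4.png',c['frame'])
E
```

```text
time: 7.0
eef_pos: [0.5233, -0.3552, 0.1499]
tcp_rot: [0.559, 0.829, 0.0, -0.001]
contact_force: [-0.4, 0.0, -1.6]
opening: 0.144
finger_force: 101.6
time: 7.2
eef_pos: [0.5239, -0.3519, 0.1504]
tcp_rot: [0.558, 0.83, 0.0, -0.001]
contact_force: [-0.1, 0.3, -1.5]
opening: 0.139
finger_force: 101.6
shift [-1.4  0.6 -2.6] yaw 0.3 tcp [ 0.5239 -0.3519  0.1504] psi 22.2 F [-0.1  0.3 -1.5] open 0.139 ff 101.58642768859863 t 7.2 q [-0.75  0.27  1.75  0.    1.12 -1.14]
```

View pics/w4.png

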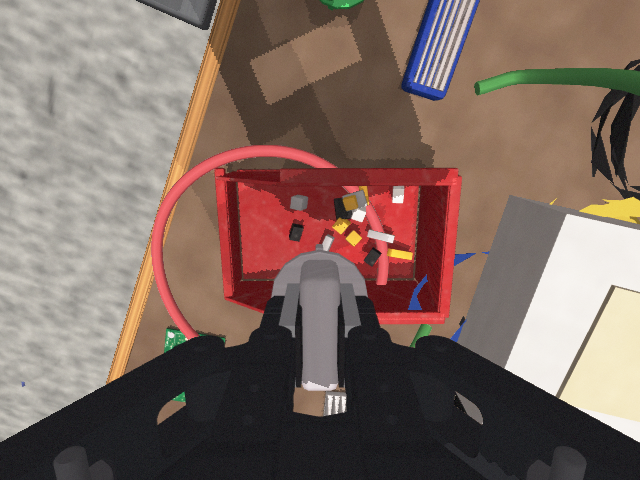

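The plug is over the bin, which spans (220–460, 170–320) in the picture, and the bar lines up across it. I lower, release and retreat.

```bash
python3 -m crank '[[[0,0,20],0,255],[[0,0,40],0,255],[[0,0,60],0,255],[[0,0,72],0,255],[[0,0,77],0,255],[[0,0,77],0,255],[[0,0,77],0,170],[[0,0,77],0,150],[[0,0,77],0,150],[[0,0,77],0,150]]'; python3 -m crank '[[[0,0,-20],0,150],[[0,0,-50],0,150],[[0,0,-80],0,150],[[20,0,-100],0,150],[[60,0,-100],0,150],[[100,0,-100],0,150],[[140,0,-100],0,150],[[170,0,-100],0,150],[[170,0,-100],0,150]]'; python3 - <<'E'
from h import *
c=cam('top'); print(get_state()['eef_pos'],get_state()['contact_force'])
a=cam('scene'); cv2.imwrite('pics/f.png',np.hstack([cv2.resize(c['frame'][180:320,170:520],(800,320))[:, :],])); 
b=cv2.resize(a['frame'][160:340,210:460],(389,280)); o=np.zeros((600,800,3),np.uint8); o[:320]=cv2.resize(c['frame'][180:320,170:520],(800,320)); o[320:,:389]=b; o[320:,400:773]=cv2.resize(cam('wrist')['frame'],(373,280)); cv2.imwrite('pics/f.png',o)
E
```

```text
time: 8.25
eef_pos: [0.5247, -0.3538, 0.0754]
tcp_rot: [0.558, 0.83, -0.0, 0.001]
contact_force: [-0.2, -0.5, 0.2]
opening: 0.411
finger_force: 0.0
time: 9.15
eef_pos: [0.4588, -0.1928, 0.1742]
tcp_rot: [0.557, 0.83, 0.0, -0.001]
contact_force: [-0.2, -0.8, -0.5]
opening: 0.41
finger_force: 0.0
[ 0.45980066 -0.19461182  0.17470597] [-0.91728189 -0.57496339  0.18733113]
```

View pics/f.png

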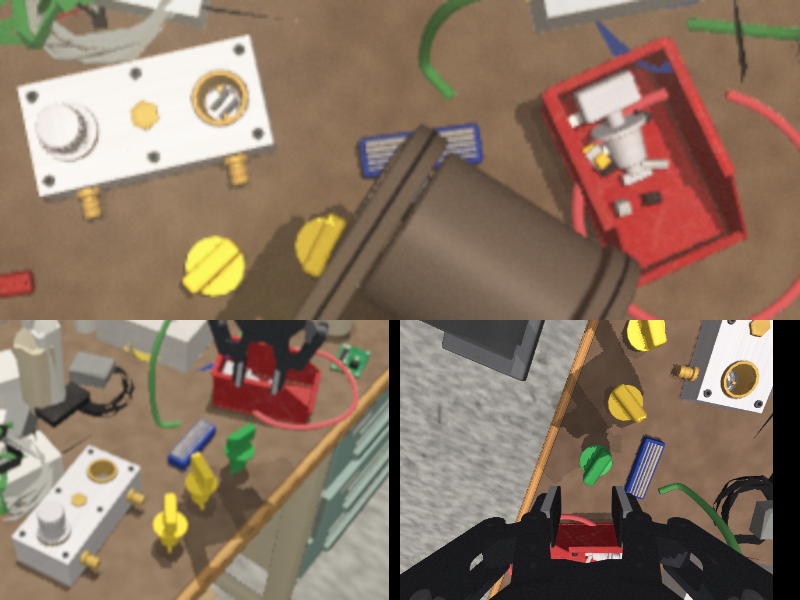

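The plug lies in the red bin at (618,120), its port is empty, the knob is still seated, the look-alikes are untouched and the arm is clear. I hand in.

```bash
python3 -m crank '[[[0,0,0],0,150],[[0,0,0],0,150],[[0,0,0],0,150],[[0,0,0],0,150],[[0,0,0],0,150]]'; python3 -c "
from plant import ctrl; print(ctrl.sign_off())"
```

```text
time: 9.8
eef_pos: [0.4601, -0.196, 0.1742]
tcp_rot: [0.558, 0.83, -0.0, -0.0]
contact_force: [0.4, 0.6, 0.5]
opening: 0.411
finger_force: 0.0
the job is handed in; nothing more can be done
None
```

The bar plug was twisted about 46° while seated, pulled out and left in the red bin, and the round-knob plug is still seated; I handed the job in at 9.8 s, but a mistyped row turned the plug about another 46° during the lift, so the pull was not purely straight.

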